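# Snug the gas inlet nut with the adjustable wrench

### The job

The adjustable wrench lies around the brass hexagon nut of the gas inlet, but its jaws are too wide. Turn the wrench's adjusting wheel clockwise (seen from above) until the jaws just fit the nut, then swing the handle clockwise so that the nut tightens by an eighth of a turn (45 degrees). Leave the wrench lying flat on the nut, jaws still snug, and do not disturb the kitchen things around it.

Things in the scene. Friction and masses are not known exactly. Their poses are not given: they have to be found in the camera images.
- wrench: loose all-steel adjustable wrench, 247 mm long, flat on the counter, the only thing with an upright dark wheel. Origin: on its underside, midway between jaws that fit: on the nut's axis within 2 mm. x points out of the open mouth; handle to -x, ending 225 mm out; y across, z up. Fixed jaw on +y, against the nut; moving jaw on -y. Head 16 mm thick, to 24 mm in x, 45 mm in y either side
- handle (a point): middle of the wrench's straight handle, 152 mm from the origin along -x, 12 mm over the counter: a bar 22 mm wide across, 24 mm high, 120 mm long (92 to 212 mm from the origin), lying on the counter; axes as the wrench's. It moves about 120 mm for 45 degrees and needs a few newtons
- wheel_top (a point): centre of the top of the adjusting wheel: knurled dark steel, upright axis, on the wrench's head, 28 mm in diameter, 26 mm tall (18 to 44 mm over the counter), 48 mm from the wrench's origin towards the handle. Turns with about 0.1 N m, stays where left; clockwise from above closes the jaws, 7 mm per radian
- wheel (a joint): turn of the adjusting wheel (rad), grows clockwise from above; 0 = jaws fully open at 44 mm; jaw gap = 44 mm - 7 mm x value, so the 30 mm nut stops the jaws at about 2.0. Starts between about 0.5 and 1.0
- jaw (a joint): closing travel of the moving jaw (m): 0 = gap of 44 mm between the jaws; gap = 0.044 - value. Against the nut the value is about 0.0140
- nut_axis (a point): centre of the nut's top face, 18 mm over the counter. Brass hexagon nut, 30 mm across flats, 34.6 mm across corners, from 4 to 18 mm over the counter, on a 17 mm thick stud that stands 28 mm over the counter; fixed in place but for its turning. Two of its flats face the jaws
- nut (a joint): turn of the nut (rad), 0 at the start, grows as it is tightened (clockwise from above); friction about 0.12 N m, stays where left; turns to 1.6
- spanner: bystander, leave alone: plain steel open-ended spanner, 180 mm long, lying flat to the left of the wrench; origin under its middle
- spatula: bystander, leave alone: wooden dosa spatula, 260 mm long, lying flat beyond and to the right of the nut; origin under its middle
- davara: bystander, leave alone: low steel davara bowl, 104 mm across the rim, 45 mm high, to the right; origin at the centre of its underside
- tumbler: bystander, leave alone: steel coffee tumbler, 72 mm across the rim, 85 mm high, standing to the left; origin at the centre of its underside

How it is judged:
By the outcome, as a careful person would: the job done as asked, in the order asked, and still so for the second after the job is handed in, with the robot touching nothing.
It also fails if it takes over 50 s, if anything falls off the work surface, if the arm or the gripper's body presses on something with over 40 N, if the wrist force passes 120 N, or if a joint passes its speed limit or range.

### The arm

A 6-joint arm with a two-finger parallel gripper is mounted at the origin on the work surface. World frame = base frame: x ahead of the robot, y to its left, z up, the work surface at z = 0. Lengths are in m, angles in degrees, forces in N, time in s.
With the tool pointing down it reaches from about 0.3 to 0.75 m from the base axis. Payload 8.5 kg.
Tool frame: the origin (TCP) lies at the very end of the fingers, on their centre line; the grasp point (between the pads) lies 19 mm behind it (env.grasp_offset is the distance from the TCP to the grasp point, in m); y points along the fingers, z is the direction in which the jaws open and shut, and the axes are right-handed (so a half turn about y gives the same grasp; the last joint's range is limited). The gripper opens to 85 mm and grips with 20 to 120 N. Pads are 22 mm wide; open, the fingers measure 114 mm over their backs; the gripper's body (76 mm by 85 mm) begins 54 mm behind the grasp point. The pads swing forward as they close: fully open they stand 13 mm farther back than shut.
Start: joints at [-87.164, 21.807, 74.336, -0, 83.858, -12.336], TCP at [0.144, -0.531, 0.231] pointing down, gripper open.
Joint ranges: [-178.18, 178.18], [-50.72, 133.34], [12.68, 142.11], [-81.47, 261.47], [9.98, 163.14], [-165.26, 165.26]. Speed limits (degrees/s): [136.94, 136.94, 180, 180, 180, 180].

### API

Orientations are given as a 3x3 rotation matrix whose columns are the frame's x, y, z axes.
In Python, from rig import env gives the robot as it stands. The module is installed in compiled form; this text tells all that it offers.
- The arm moves only by the shell command python3 -m pendant 'ROWS' [FORCE]. ROWS is JSON, a list of rows, each a list of 3 entries, a list of its own where there are three numbers: the shift along the world's x, y, z as a fraction of full scale, then the turn about the world's z as a fraction of full scale, then the opening, from 0 (shut) to 1 (fully open). A call has 1 to 12 rows; each row shifts and turns the commanded pose from where the row before left it; what a row does not reach is not made up. Full scale, the value 1, is 30 mm for a shift and 5 degrees for a turn. A row lasts 1/12 s, in which the tool goes at most 41.7 mm and 7.16 degrees, less where a joint would pass 70% of its speed; a pose out of reach is approached as far as the arm can. A call with a number of a shift or a turn outside -1 to 1 is refused whole. A call with a gripper value outside its range is refused whole. The fingers move at their own pace and stop on an object; FORCE is the grip in N (left out, the last holds). Time passes only in rows, so rows that do not move let the fingers close. It gives the time, the measured TCP pose, the force and the opening at its end, in the units of the state.
- env.observe(): the state, without advancing time (a new reading comes with each control period).
- env.get_image(name): name is "scene" or "top"; returns (picture, depth): 400x640x3 uint8, red, green, blue; 400x640 float32, m along the optical axis (not along the pixel's ray), 0 where there is no reading.
- env.camera_model(name): a dict with "camera_matrix" (3x3 intrinsics, pixels), "dist_coeffs" ([k1, k2, p1, p2, k3] as OpenCV has them; the pictures are not rectified), "R" (3x3) and "t" (3): a world point X has camera coordinates R X + t. Camera axes: x right, y down, z forward; pixel columns grow to the right and rows downward; lengths in m; the calibration is good to about 2 mm. A picture is of the moment at which its call begins. camera_model takes no time and is no camera call.
- env.close_job(): hands the job in, once; it reports no verdict.
The state is a dict: "time_s": time; "q": joint angles; "qvel": joint speeds; "joint_efforts": joint torques, N m; "position": TCP position; "tool_rot": TCP orientation; "ft_force": force on the tool from outside, world axes, zero at the start; "wrist_torque": the same for the moment, N m; "grip_width": finger opening in m.
Only numpy, scipy, OpenCV 4.12 (cv2) and the standard library are available. Lean on these libraries where they do the work, as an engineer would, in place of code of your own. Each camera call takes 0.05 s, during which the arm holds its last target.

## Working session

There is one attempt and no reset: what is moved stays moved. The work goes in short steps, Python scripts to look and compute and a shell command to move; the robot and the scene stay as the last step left them, time stands still between calls to the robot, and variables do not carry over. Pictures are saved under pics/ and viewed, and the job is handed in when it is done.

```bash
mkdir -p pics
cat > h.py <<'E'
from rig import env
import numpy as np, cv2
def snap(name,fn,crop=None,scale=1):
    im,d=env.get_image(name)
    np.savez('pics/'+fn+'.npz',im=im,d=d)
    save(im,fn,crop,scale); return im,d
def save(im,fn,crop=None,scale=1):
    if crop: im=im[crop[1]:crop[3],crop[0]:crop[2]]
    if scale!=1: im=cv2.resize(im,None,fx=scale,fy=scale,interpolation=cv2.INTER_CUBIC)
    cv2.imwrite('pics/'+fn+'.png',im[:,:,::-1])
def px2w(name,uv,z):
    c=env.camera_model(name);K=np.array(c['camera_matrix']);D=np.array(c['dist_coeffs']);R=np.array(c['R']);t=np.array(c['t'])
    n=cv2.undistortPoints(np.array([[uv]],float),K,D)[0,0]
    ray=R.T@np.array([n[0],n[1],1]);o=-R.T@t
    return o+ray*(z-o[2])/ray[2]
def w2px(name,X):
    c=env.camera_model(name);K=np.array(c['camera_matrix']);D=np.array(c['dist_coeffs']);R=np.array(c['R']);t=np.array(c['t'])
    return cv2.projectPoints(np.array([X],float),cv2.Rodrigues(R)[0],t,K,D)[0][0,0]
E
python3 - <<'E'
from h import *
snap('scene','s0');snap('top','t0')
s=env.observe();print(s)
for n in('scene','top'):
    c=env.camera_model(n);print(n,-np.array(c['R']).T@np.array(c['t']))
E
```

```text
{'time_s': 0.1, 'q': array([-8.71627468e+01,  2.18367287e+01,  7.43768656e+01, -3.27685975e-04,
        8.38559893e+01, -1.23356824e+01]), 'qvel': array([ 0.00477742,  0.01328001, -0.14142302,  0.01977664,  0.12628686,
       -0.021334  ]), 'joint_efforts': array([ 2.78054882e-03, -4.49216151e+01, -2.31657010e+01, -2.07562512e-04,
        3.65923355e-03,  2.69518061e-06]), 'position': array([ 0.1439385 , -0.53058508,  0.23079814]), 'tool_rot': array([[-9.65140082e-01, -6.57942299e-05,  2.61733867e-01],
       [-2.61733752e-01,  1.21269151e-03, -9.65139354e-01],
       [-2.53901837e-04, -9.99999263e-01, -1.18763775e-03]]), 'ft_force': array([ 0.33849766, -0.13608231, -0.18403643]), 'wrist_torque': array([-0.00269906, -0.03088131, -0.02588372]), 'grip_width': 0.08541650282531585}
scene [1.02688433 0.07092998 0.77227539]
top [0.47733962 0.04539941 1.15392088]
```

View pics/s0.png

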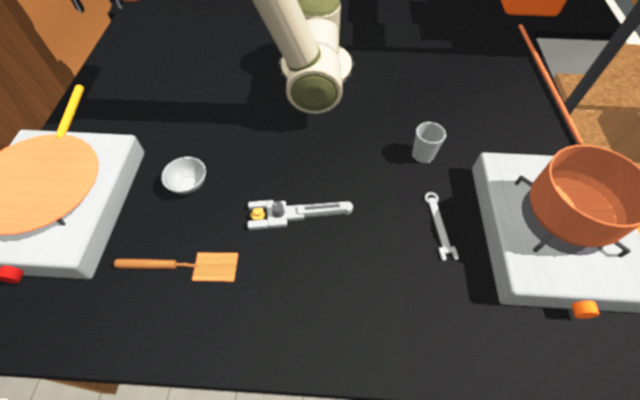

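View pics/t0.png

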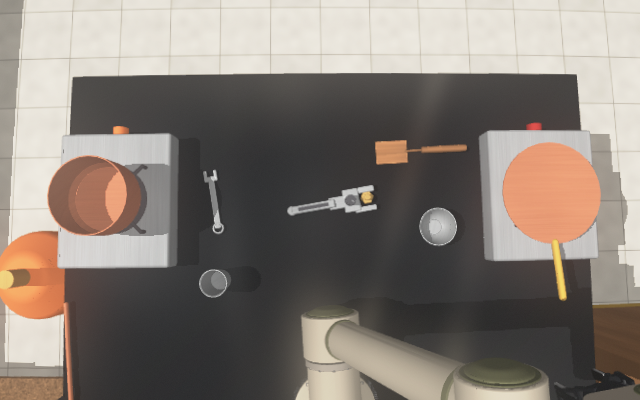

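The top view has the nut near (367,198), the wheel near (351,200) and the handle end near (292,211). The spanner and tumbler lie to the left, the davara at (438,227) and the spatula at (420,150). Next I'll enlarge the crop.

Run:
```python
from h import *
im=np.load('pics/t0.npz')['im'];save(im,'t0c',(280,165,390,235),7)
im=np.load('pics/s0.npz')['im'];save(im,'s0c',(235,180,365,245),6)
```

```text
(no output)
```

View pics/t0c.png

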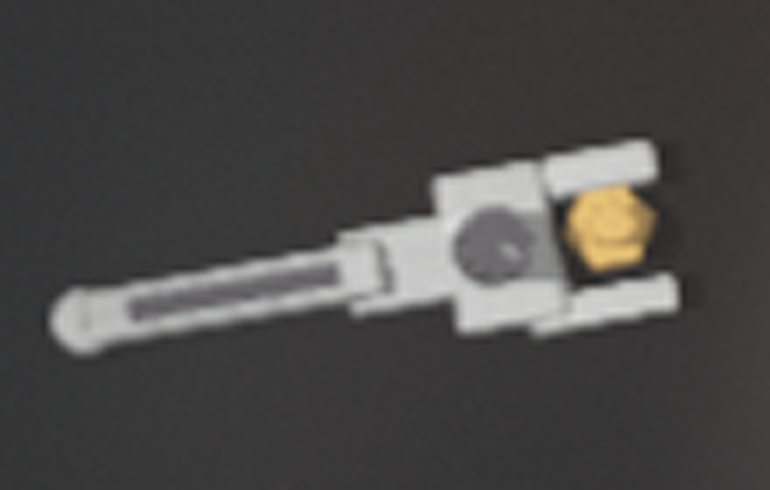

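View pics/s0c.png

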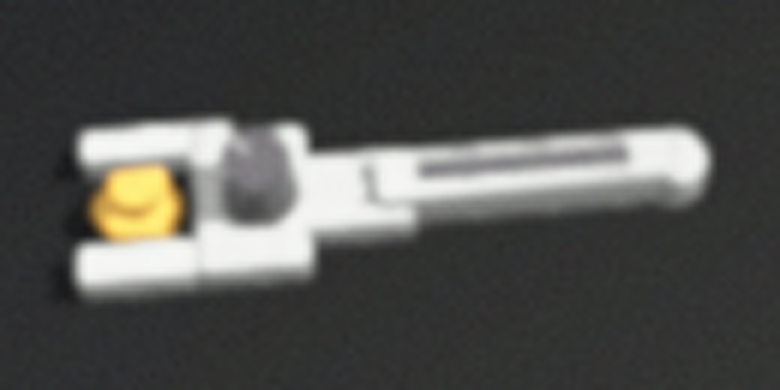

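Run:
```python
from h import *
d=np.load('pics/t0.npz')['d']
def p(n,u,z):print(n,u,z,px2w(n,u,z).round(4))
p('top',(350.4,200),.044)
p('top',(367.3,196),.028);p('top',(367.4,197.8),.018)
p('top',(292,210.7),.024)
p('top',(332,204.5),.024)   # handle front
p('top',(341,203.5),.016)
p('scene',(278,204),.044);p('scene',(256.5,209.5),.028);p('scene',(350,206),.024)
# depth-based: handle points
for u in[(350,200),(367,197),(300,209),(320,206)]:
    print(u,d[u[1],u[0]])
```

```text
top (350.4, 200) 0.044 [ 0.5722 -0.0514  0.044 ]
top (367.3, 196) 0.028 [ 0.5839 -0.0999  0.028 ]
top (367.4, 197.8) 0.018 [ 0.5798 -0.1013  0.018 ]
top (292, 210.7) 0.024 [0.5468 0.1087 0.024 ]
top (332, 204.5) 0.024 [ 0.5622 -0.0018  0.024 ]
top (341, 203.5) 0.016 [ 0.5652 -0.0273  0.016 ]
scene (278, 204) 0.044 [ 0.5702 -0.0482  0.044 ]
scene (256.5, 209.5) 0.028 [ 0.5784 -0.0989  0.028 ]
scene (350, 206) 0.024 [0.5522 0.1185 0.024 ]
(350, 200) 1.1150585
(367, 197) 1.1336155
(300, 209) 1.13109
(320, 206) 1.1333082
```

Run:
```python
from h import *
for n,box in(('top',(335,185,365,215)),('scene',(262,190,295,225))):
    z=np.load('pics/%s0.npz'%n[0]);d=z['d']
    c=env.camera_model(n);K=np.array(c['camera_matrix']);D=np.array(c['dist_coeffs']);R=np.array(c['R']);t=np.array(c['t'])
    u,v=np.meshgrid(np.arange(box[0],box[2]),np.arange(box[1],box[3]))
    uv=np.stack([u,v],-1).reshape(-1,1,2).astype(float)
    nn=cv2.undistortPoints(uv,K,D)[:,0]
    dd=d[v.ravel(),u.ravel()]
    P=(np.c_[nn,np.ones(len(nn))]*dd[:,None]-t)@R
    m=P[:,2]>(.034 if n=='top' else .038)
    Q=P[m];print(n,m.sum(),Q.mean(0),Q.min(0),Q.max(0),uv[m].mean(0))
    print(px2w(n,uv[m].mean(0)[0],.044))
# fit of wrench axis in top: bright mask outline
im=np.load('pics/t0.npz')['im']
g=im[165:235,280:390].min(2)
for col in list(range(294,330,5)):
    c=im[180:230,col].astype(int).sum(1);r=np.where(c>300)[0]+180;
    a=px2w('top',(col,r.min()-.5),.024);b=px2w('top',(col,r.max()+.5),.012);print(col,r.min(),r.max(),px2w('top',(col,(r.min()+r.max())/2),.022).round(4))
```

```text
top 88 [ 0.5729073  -0.05045369  0.06887951] [ 0.47733962 -0.06715187  0.03667777] [0.58873126 0.04539941 1.15392088] [[350.56818182 199.05681818]]
[ 0.57473272 -0.05187648  0.044     ]
scene 123 [ 0.59076861 -0.04525409  0.06689106] [ 0.55942656 -0.06397764  0.03802032] [1.02688433 0.07092998 0.77227539] [[277.3902439 206.3495935]]
[ 0.5766037  -0.04882775  0.044     ]
294 206 214 [0.5487 0.1033 0.022 ]
299 205 213 [0.5513 0.0895 0.022 ]
304 204 212 [0.5538 0.0757 0.022 ]
309 204 211 [0.555  0.0618 0.022 ]
314 203 210 [0.5575 0.048  0.022 ]
319 202 209 [0.5601 0.0341 0.022 ]
324 201 208 [0.5627 0.0202 0.022 ]
329 198 208 [0.5666 0.0063 0.022 ]
```

Run:
```python
from h import *
for n,box in(('top',(335,185,385,215)),('scene',(240,190,295,225))):
    z=np.load('pics/%s0.npz'%n[0]);d=z['d']
    c=env.camera_model(n);K=np.array(c['camera_matrix']);D=np.array(c['dist_coeffs']);R=np.array(c['R']);t=np.array(c['t'])
    u,v=np.meshgrid(np.arange(box[0],box[2]),np.arange(box[1],box[3]))
    uv=np.stack([u,v],-1).reshape(-1,1,2).astype(float)
    nn=cv2.undistortPoints(uv,K,D)[:,0]
    dd=d[v.ravel(),u.ravel()]
    P=(np.c_[nn,np.ones(len(nn))]*dd[:,None]-t)@R
    for lo in(.032,.036,.039):
        m=(P[:,2]>lo)&(P[:,2]<.06)
        Q=P[m];lo_,hi=np.percentile(Q,[2,98],axis=0);print(n,lo,m.sum(),Q.mean(0).round(4),np.median(Q,0).round(4),lo_.round(4),hi.round(4))
```

```text
top 0.032 87 [ 0.5751 -0.0525  0.0435] [ 0.5749 -0.0531  0.0436] [ 0.5618 -0.0652  0.0368] [ 0.5885 -0.0397  0.0475]
top 0.036 86 [ 0.5751 -0.0527  0.0436] [ 0.5749 -0.0531  0.0436] [ 0.5618 -0.0652  0.0377] [ 0.5885 -0.0397  0.0475]
top 0.039 82 [ 0.5756 -0.0526  0.0439] [ 0.5751 -0.0531  0.0437] [ 0.5639 -0.0644  0.0407] [ 0.5885 -0.0397  0.0475]
scene 0.032 132 [ 0.577  -0.049   0.0424] [ 0.5781 -0.0487  0.0432] [ 0.5618 -0.0616  0.0334] [ 0.5885 -0.0364  0.0464]
scene 0.036 123 [ 0.5764 -0.0491  0.043 ] [ 0.5765 -0.0487  0.0435] [ 0.5618 -0.0617  0.0379] [ 0.5884 -0.0363  0.0464]
scene 0.039 114 [ 0.5759 -0.0494  0.0434] [ 0.5758 -0.0494  0.0436] [ 0.5617 -0.0618  0.0393] [ 0.5883 -0.0365  0.0464]
```

```bash
python3 -m pendant '[[[0.7,0.8,0],0.2,0.6],[[0.7,0.8,0],0.2,0.6],[[0.7,0.8,0],0.2,0.6],[[0.7,0.8,0],0.2,0.6],[[0.7,0.8,0],0.2,0.6],[[0.7,0.8,0],0.2,0.6],[[0.7,0.8,0],0.2,0.6],[[0.7,0.8,0],0.2,0.6],[[0.7,0.8,0],0.2,0.6],[[0.7,0.8,0],0.2,0.6]]' 30
python3 -m pendant '[[[0.7,0.8,-0.3],0.2,0.6],[[0.7,0.8,-0.3],0.2,0.6],[[0.7,0.8,-0.3],0.2,0.6],[[0.7,0.8,-0.3],0.2,0.6],[[0.7,0.8,-0.3],0.2,0.6],[[0.7,0.8,-0.3],0.2,0.6],[[0.7,0.8,-0.3],0.2,0.6],[[0.7,0.8,-0.3],0.2,0.6],[[0.7,0.8,-0.3],0.2,0.6],[[0.7,0.8,-0.3],0.2,0.6]]'
python3 -c "
from h import *
s=env.observe();print(s['q'].round(1),s['tool_rot'].round(3))"
```

```text
time_s: 0.93
position: [0.3546, -0.2894, 0.2312]
tool_rot: [[-0.905, -0.0, 0.426], [-0.426, 0.0, -0.905], [0.0, -1.0, -0.0]]
ft_force: [1.9, -0.6, -0.2]
grip_width: 0.0512
time_s: 1.77
position: [0.5646, -0.0493, 0.1405]
tool_rot: [[-0.817, -0.001, 0.577], [-0.577, 0.0, -0.817], [0.001, -1.0, -0.001]]
ft_force: [-0.9, -1.2, -0.3]
grip_width: 0.0515
[-17.   28.1  79.9  -0.   72.1  37.8] [[-0.817 -0.001  0.577]
 [-0.577  0.    -0.817]
 [ 0.001 -1.    -0.001]]
```

```bash
python3 -m pendant '[[[0.35,-0.06,-0.5],0,0.5],[[0,0,-0.8],0,0.5],[[0,0,-0.8],0,0.5],[[0,0,-0.6],0,0.5],[[0,0,-0.5],0,0.5],[[0,0,-0.3],0,0.5]]'
python3 - <<'E'
from h import *
snap('scene','s1',(220,120,380,250),5)
E
```

```text
time_s: 2.27
position: [0.5736, -0.0523, 0.0343]
tool_rot: [[-0.817, -0.003, 0.576], [-0.576, 0.001, -0.817], [0.002, -1.0, -0.002]]
ft_force: [0.3, -0.3, 0.6]
grip_width: 0.0425
```

View pics/s1.png

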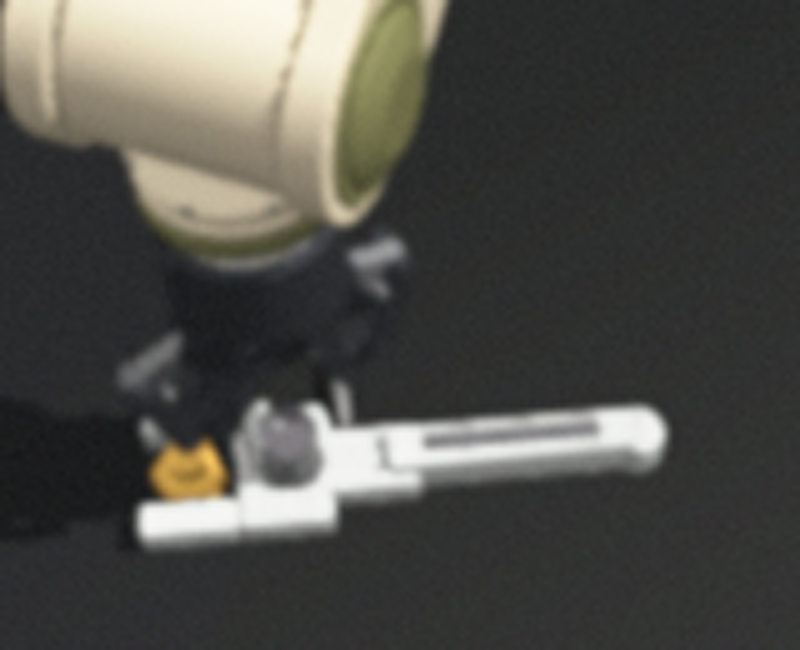

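Run:
```python
from h import *
s=env.observe();p=s['position'];z=s['tool_rot'][:,2];print(p,s['time_s'])
f=lambda X:((w2px('scene',X)-[220,120])*5).round()
for k in(-.035,-.021,0,.021,.035):print(k,f(p+k*z))
print(f([.5752,-.0512,.044]))
im,d=snap('scene','s2',(235,170,305,230),11)
```

```text
[ 0.57321763 -0.05230013  0.03344573] 2.3167
-0.035 [348. 404.]
-0.021 [322. 417.]
0 [282. 437.]
0.021 [242. 458.]
0.035 [215. 471.]
[282. 429.]
```

View pics/s2.png

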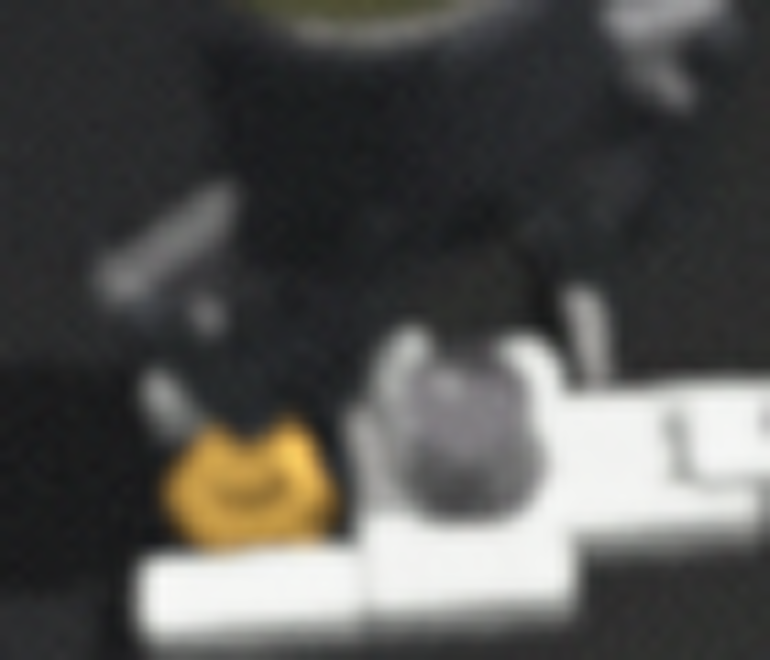

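The finger pads at about (289,204) and (268.5,211) straddle the wheel at about (277,206), and this agrees with the projection. I'll lower slightly and grip.

```bash
python3 -m pendant '[[[0.05,0.03,-0.25],0,0.5],[[0,0,0],0,0.5]]'; python3 -m pendant '[[[0,0,0],0,0.4],[[0,0,0],0,0.3],[[0,0,0],0,0.2],[[0,0,0],0,0.2],[[0,0,0],0,0.2],[[0,0,0],0,0.2]]' 30
python3 -c "
from h import *
s=env.observe();print(s['q'].round(1),s['wrist_torque'])"
```

```text
time_s: 2.53
position: [0.5761, -0.0516, 0.0286]
tool_rot: [[-0.817, 0.0, 0.576], [-0.576, 0.0, -0.817], [-0.0, -1.0, 0.0]]
ft_force: [-0.1, 1.0, -0.4]
grip_width: 0.0427
time_s: 3.03
position: [0.5762, -0.0517, 0.0295]
tool_rot: [[-0.817, 0.001, 0.576], [-0.576, -0.0, -0.817], [-0.001, -1.0, 0.001]]
ft_force: [-1.5, 1.6, 6.0]
grip_width: 0.0266
[-16.9  36.9  84.9   0.   58.1  38. ] [ 0.19551951  0.23884834 -0.05865734]
```

```bash
python3 -m pendant '[[[0,0,0],-0.5,0.2],[[0,0,0],-0.8,0.2],[[0,0,0],-0.8,0.2],[[0,0,0],-0.8,0.2],[[0,0,0],-0.8,0.2],[[0,0,0],-0.8,0.2],[[0,0,0],-0.5,0.2],[[0,0,0],0,0.2]]'
python3 - <<'E'
from h import *
s=env.observe();print(s['q'].round(1),s['wrist_torque'])
snap('scene','s3',(220,120,380,250),5)
E
```

```text
time_s: 3.7
position: [0.5764, -0.0522, 0.0295]
tool_rot: [[-0.985, 0.002, 0.174], [-0.174, -0.001, -0.985], [-0.001, -1.0, 0.001]]
ft_force: [0.0, -1.0, 5.2]
grip_width: 0.0267
[-16.9  36.9  84.9  -0.   58.1  63.1] [-0.14357153  0.16582308 -0.10321298]
```

View pics/s3.png

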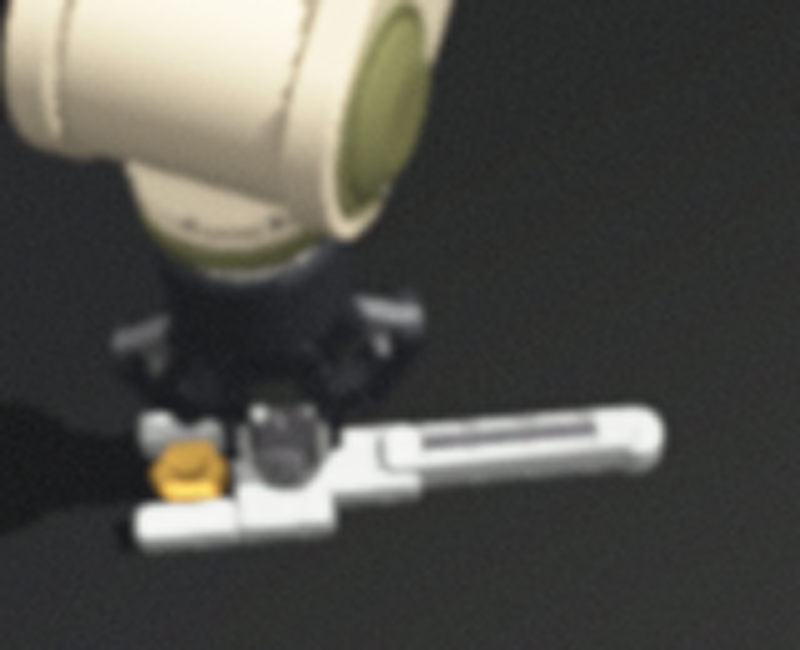

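Turned 25° with the wrist torque at −0.10 N m, which is the wheel friction. The moving jaw is now visible behind the nut at about (190,430), and the handle hasn't moved. I'll continue.

```bash
T='from h import *
s=env.observe();print(s["q"].round(1)[5],s["wrist_torque"].round(3),s["ft_force"].round(1))'
python3 -m pendant '[[[0,0,0],-0.6,0.2],[[0,0,0],-0.8,0.2],[[0,0,0],-0.8,0.2],[[0,0,0],-0.8,0.2],[[0,0,0],-0.6,0.2],[[0,0,0],-0.4,0.2],[[0,0,0],0,0.2]]' ; python3 -c "$T"
python3 -m pendant '[[[0,0,0],-0.4,0.2],[[0,0,0],-0.4,0.2],[[0,0,0],-0.4,0.2],[[0,0,0],0,0.2]]' ; python3 -c "$T"
```

```text
time_s: 4.33
position: [0.5764, -0.0526, 0.0295]
tool_rot: [[-0.985, 0.002, -0.172], [0.172, -0.002, -0.985], [-0.002, -1.0, 0.001]]
ft_force: [-1.2, -3.8, 6.2]
grip_width: 0.0264
83.1 [-0.658  0.186 -0.036] [-1.2 -3.8  6.2]
time_s: 4.67
position: [0.5764, -0.0527, 0.0295]
tool_rot: [[-0.962, 0.001, -0.274], [0.274, -0.002, -0.962], [-0.002, -1.0, 0.001]]
ft_force: [-1.4, -4.7, 5.5]
grip_width: 0.0265
89.0 [-0.772  0.243 -0.054] [-1.4 -4.7  5.5]
```

Run:
```python
from h import *
snap('scene','s4',(235,170,365,230),6)
```

```text
(no output)
```

View pics/s4.png

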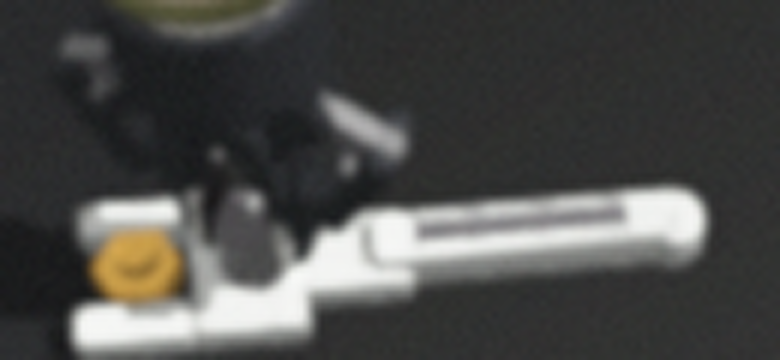

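The moving jaw at crop (130,215) is nearly touching the nut. I'll go on in smaller steps.

```bash
T='from h import *
s=env.observe();print(s["q"].round(1)[5],s["wrist_torque"].round(3),s["ft_force"].round(1))'
python3 -m pendant '[[[0,0,0],-0.4,0.2],[[0,0,0],-0.4,0.2],[[0,0,0],0,0.2]]' ; python3 -c "$T"
python3 -m pendant '[[[0,0,0],-0.4,0.2],[[0,0,0],-0.4,0.2],[[0,0,0],0,0.2]]' ; python3 -c "$T"
python3 -m pendant '[[[0,0,0],-0.4,0.2],[[0,0,0],-0.4,0.2],[[0,0,0],0,0.2]]' ; python3 -c "$T"
```

```text
time_s: 4.97
position: [0.5764, -0.0528, 0.0295]
tool_rot: [[-0.94, 0.001, -0.34], [0.34, -0.002, -0.94], [-0.002, -1.0, 0.001]]
ft_force: [-1.5, -4.0, 6.1]
grip_width: 0.0267
93.0 [-0.874  0.23  -0.004] [-1.5 -4.   6.1]
time_s: 5.22
position: [0.5764, -0.0528, 0.0295]
tool_rot: [[-0.914, 0.001, -0.405], [0.405, -0.002, -0.914], [-0.002, -1.0, 0.001]]
ft_force: [-2.7, -5.1, 4.8]
grip_width: 0.0262
97.0 [-0.853  0.246  0.026] [-2.7 -5.1  4.8]
time_s: 5.47
position: [0.5761, -0.0528, 0.0295]
tool_rot: [[-0.884, 0.001, -0.468], [0.468, -0.002, -0.884], [-0.002, -1.0, 0.001]]
ft_force: [-1.9, -5.0, 7.1]
grip_width: 0.0263
101.0 [-0.863  0.474  0.047] [-1.9 -5.   7.1]
```

Run:
```python
from h import *
snap('scene','s5',(240,190,300,235),13)
snap('top','t5',(280,165,390,235),7)
```

```text
(no output)
```

View pics/s5.png

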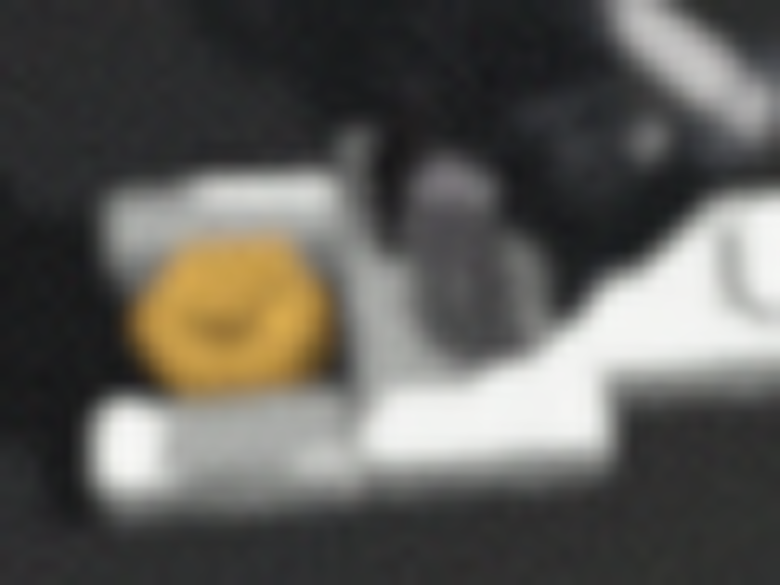

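View pics/t5.png

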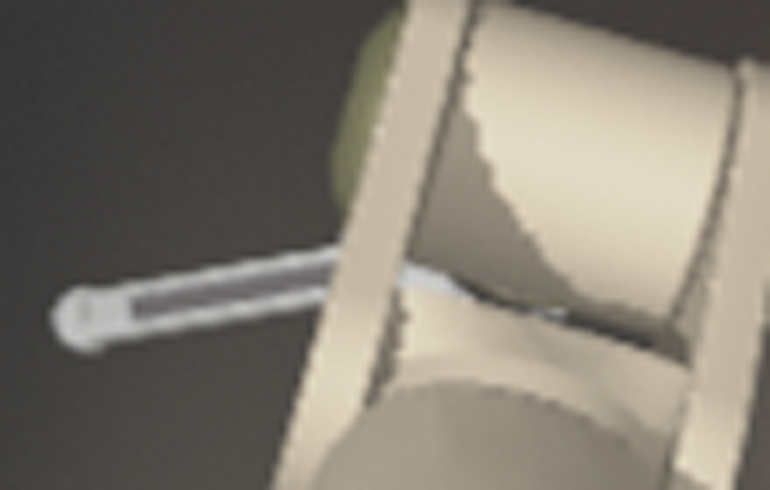

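```bash
T='from h import *
s=env.observe();print(s["q"].round(1)[5],s["wrist_torque"].round(3),s["ft_force"].round(1),s["joint_efforts"][5])'
python3 -m pendant '[[[0,0,0],-0.4,0.2],[[0,0,0],-0.4,0.2],[[0,0,0],0,0.2]]' ; python3 -c "$T"
python3 -m pendant '[[[0,0,0],-0.4,0.2],[[0,0,0],-0.4,0.2],[[0,0,0],0,0.2]]' ; python3 -c "$T"
python3 -m pendant '[[[0,0,0],-0.4,0.2],[[0,0,0],-0.4,0.2],[[0,0,0],0,0.2]]' ; python3 -c "$T"
```

```text
time_s: 5.82
position: [0.5759, -0.0528, 0.0295]
tool_rot: [[-0.849, 0.0, -0.528], [0.528, -0.002, -0.849], [-0.001, -1.0, 0.002]]
ft_force: [-5.0, -4.7, 6.7]
grip_width: 0.0265
105.0 [-0.885  0.632  0.032] [-5.  -4.7  6.7] 0.45788551680743694
time_s: 6.07
position: [0.5757, -0.0528, 0.0295]
tool_rot: [[-0.81, -0.0, -0.586], [0.586, -0.002, -0.81], [-0.001, -1.0, 0.002]]
ft_force: [-4.5, -5.1, 6.8]
grip_width: 0.0264
109.0 [-0.972  0.778  0.083] [-4.5 -5.1  6.8] 0.5223130434751511
time_s: 6.32
position: [0.5756, -0.0529, 0.0295]
tool_rot: [[-0.768, -0.0, -0.641], [0.641, -0.002, -0.768], [-0.001, -1.0, 0.002]]
ft_force: [-3.4, -5.9, 8.0]
grip_width: 0.0266
113.0 [-1.034  0.879  0.12 ] [-3.4 -5.9  8. ] 0.6339621730148792
```

Run:
```python
from h import *
snap('scene','s6',(240,190,300,235),13)
```

```text
(no output)
```

View pics/s6.png

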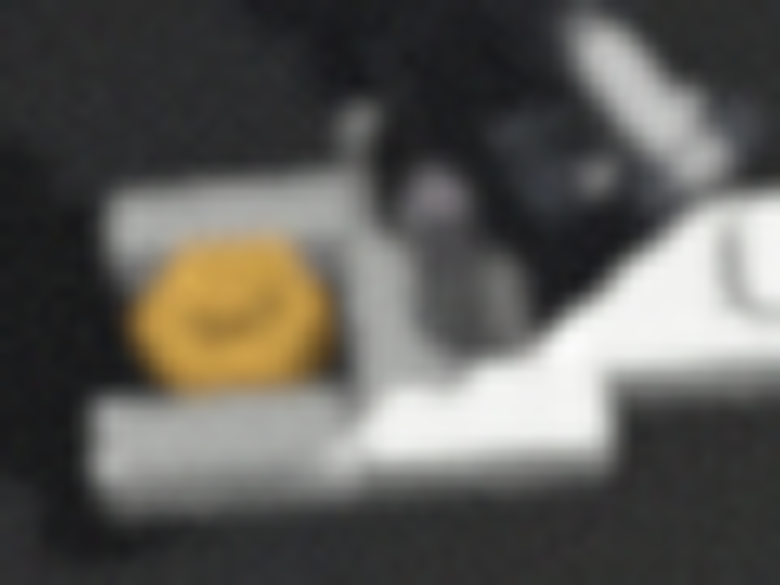

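```bash
T='from h import *
s=env.observe();print(s["q"].round(1)[5],s["wrist_torque"].round(3),s["ft_force"].round(1),s["joint_efforts"][5])'
python3 -m pendant '[[[0,0,0],-0.4,0.2],[[0,0,0],-0.4,0.2],[[0,0,0],0,0.2]]' ; python3 -c "$T"
python3 -m pendant '[[[0,0,0],-0.4,0.2],[[0,0,0],-0.4,0.2],[[0,0,0],0,0.2]]' ; python3 -c "$T"
python3 -m pendant '[[[0,0,0],-0.4,0.2],[[0,0,0],-0.4,0.2],[[0,0,0],0,0.2]]' ; python3 -c "$T
snap('scene','s7',(240,190,300,235),13)"
```

```text
time_s: 6.62
position: [0.5756, -0.0529, 0.0295]
tool_rot: [[-0.721, -0.0, -0.693], [0.693, -0.002, -0.721], [-0.001, -1.0, 0.002]]
ft_force: [-4.1, -6.5, 7.3]
grip_width: 0.027
117.0 [-1.028  0.925  0.252] [-4.1 -6.5  7.3] 0.7442406937479973
time_s: 6.87
position: [0.5757, -0.053, 0.0296]
tool_rot: [[-0.671, -0.0, -0.741], [0.741, -0.003, -0.671], [-0.002, -1.0, 0.002]]
ft_force: [-4.7, -7.3, 8.4]
grip_width: 0.0266
121.0 [-1.094  0.874  0.396] [-4.7 -7.3  8.4] 0.8479132130742073
time_s: 7.12
position: [0.5762, -0.053, 0.0296]
tool_rot: [[-0.618, 0.001, -0.786], [0.786, -0.003, -0.618], [-0.003, -1.0, 0.001]]
ft_force: [-2.3, -5.5, 6.8]
grip_width: 0.0263
125.0 [-1.001  0.561  0.472] [-2.3 -5.5  6.8] 0.9290563501417637
```

View pics/s7.png

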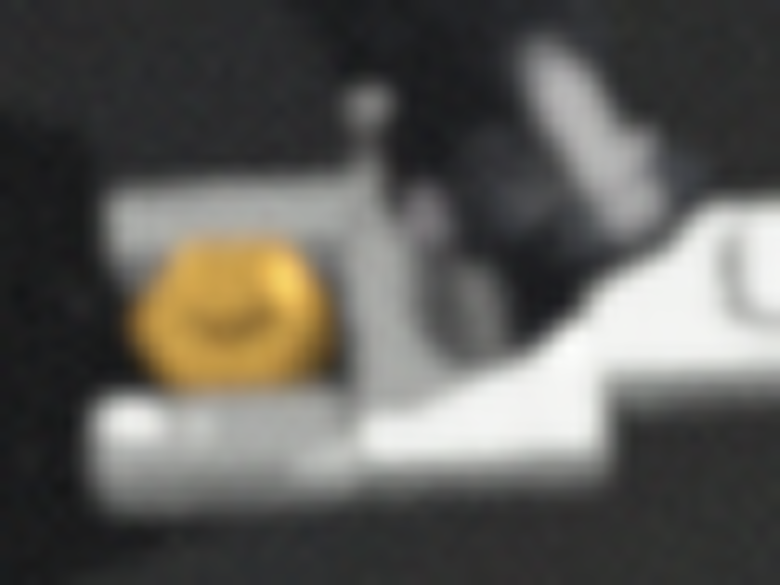

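The wrist torque rose clearly over the last 12°, from 0.12 to 0.47 N m, and the moving jaw at crop (230,215) is against the nut, so the jaws are snug. I'll release the wheel and rise.

```bash
python3 -m pendant '[[[0,0,0],0,0.35],[[0,0,0],0,0.5],[[0,0,0],0,0.5],[[0,0,0.4],0,0.5],[[0,0,0.8],0,0.5],[[0,0,0.9],0.6,0.5],[[0,0.4,0.9],1,0.5],[[0,0.4,0.5],1,0.5],[[0,0.4,0],1,0.5],[[0,0.4,0],1,0.5],[[-0.3,0.4,0],1,0.5],[[-0.3,0.4,0],1,0.5]]'
python3 -m pendant '[[[0,0.4,0],1,0.5],[[0,0.4,0],1,0.5],[[0,0.3,0],1,0.5],[[0,0,0],1,0.5],[[0,0,0],1,0.5],[[0,0,0],1,0.5],[[0,0,0],1,0.5],[[0,0,0],1,0.5],[[0,0,0],1,0.5],[[0,0,0],1,0.5],[[0,0,0],1,0.5],[[0,0,0],1,0.5]]'
python3 - <<'E'
from h import *
print(env.observe()['q'].round(1))
snap('scene','s8',(235,110,365,235),6);snap('top','t8')
E
```

```text
time_s: 8.17
position: [0.5577, 0.0211, 0.1335]
tool_rot: [[-0.948, -0.0, -0.318], [0.318, 0.0, -0.948], [0.0, -1.0, -0.0]]
ft_force: [0.1, 0.7, -1.1]
grip_width: 0.0425
time_s: 9.17
position: [0.5578, 0.0535, 0.1336]
tool_rot: [[-0.75, -0.0, 0.662], [-0.662, 0.0, -0.75], [0.0, -1.0, -0.001]]
ft_force: [0.4, -0.1, -0.2]
grip_width: 0.0428
[-6.6 27.9 81.5  0.  70.6 41.9]
```

View pics/s8.png

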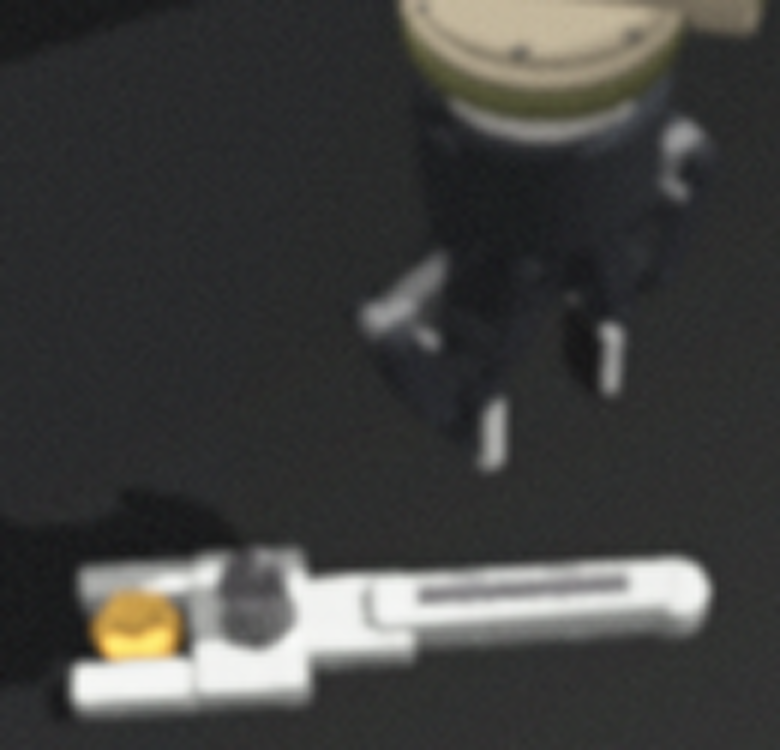

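View pics/t8.png

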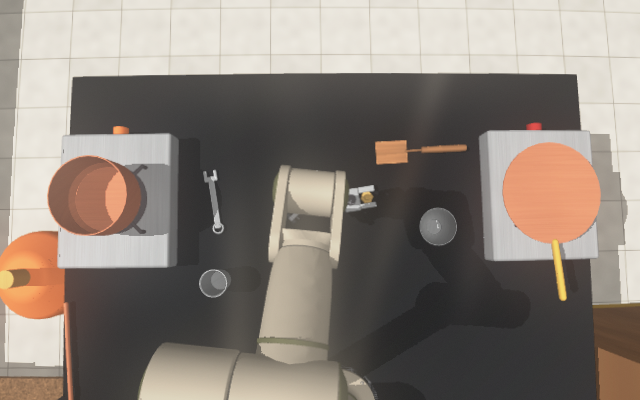

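Run:
```python
from h import *
im=np.load('pics/t8.npz')['im'];save(im,'t8c',(335,175,390,220),14)
im=np.load('pics/s8.npz')['im'];save(im,'s8c',(242,195,297,235),14)
```

```text
(no output)
```

View pics/t8c.png

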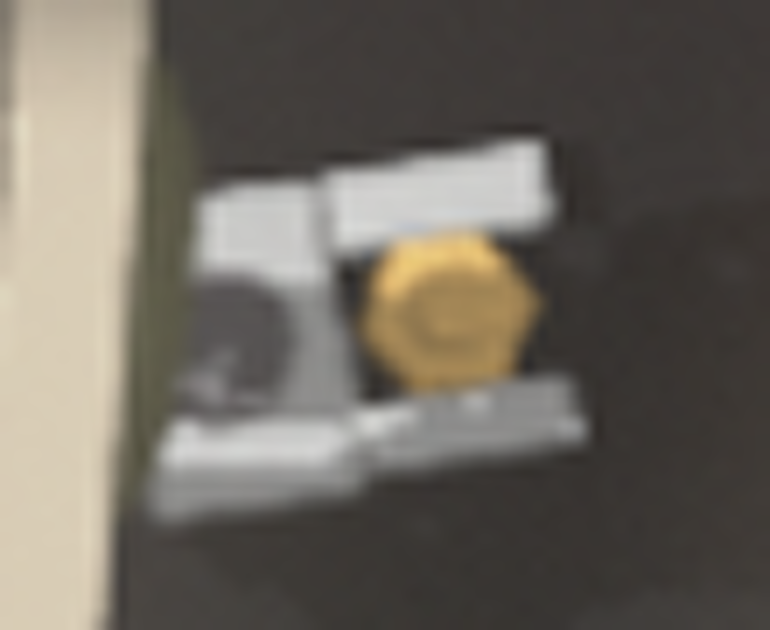

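View pics/s8c.png

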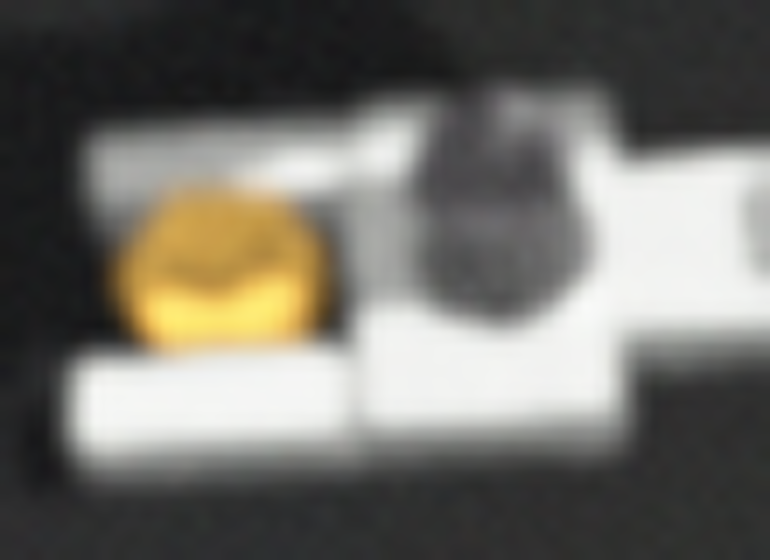

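The top crop shows both jaws touching the nut: fixed-jaw edge at y≈235, moving-jaw edge at y≈390, so a gap of about 30 mm. The wrench hasn't turned. Next I'll line the fingers up across the handle and descend.

```bash
python3 -m pendant '[[[0,0,0],1,0.5],[[0,0,0],1,0.5],[[0,0,0],1,0.5],[[0,0,0],1,0.5],[[0,0,0],1,0.5],[[0,0,0],1,0.5],[[0,0,0],1,0.5],[[0,0,0],1,0.5],[[0,0,0],1,0.5],[[0,0,0],1,0.5],[[0,0,-0.4],1,0.5],[[0,0,-0.8],0.6,0.5]]'
python3 -m pendant '[[[0,0,-0.7],0,0.5],[[0,0,-0.6],0,0.5],[[0,0,-0.4],0,0.5],[[0,0,0],0,0.5]]'
python3 - <<'E'
from h import *
print(env.observe()['q'].round(1))
snap('scene','s9',(235,110,365,235),6)
E
```

```text
time_s: 10.27
position: [0.5593, 0.0533, 0.0996]
tool_rot: [[0.161, 0.006, 0.987], [-0.987, -0.0, 0.161], [0.001, -1.0, 0.005]]
ft_force: [1.3, 0.1, -0.2]
grip_width: 0.0426
time_s: 10.6
position: [0.5566, 0.0535, 0.0444]
tool_rot: [[0.157, -0.005, 0.988], [-0.988, 0.001, 0.157], [-0.001, -1.0, -0.005]]
ft_force: [-0.4, -0.3, 0.6]
grip_width: 0.0425
[ -6.6  34.4  87.2   0.   58.7 -15.7]
```

View pics/s9.png

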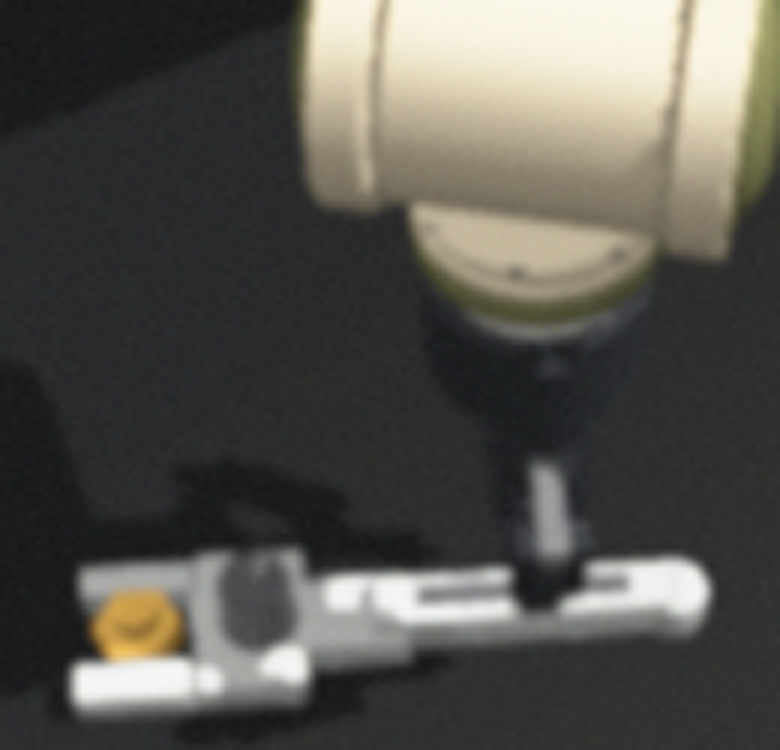

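```bash
python3 -m pendant '[[[0,0,-0.3],0,0.5],[[0,0,-0.3],0,0.5],[[0,0,-0.3],0,0.5],[[0,0,0],0,0.5]]'
python3 - <<'E'
from h import *
snap('scene','s10',(265,180,365,235),8)
E
```

```text
time_s: 10.98
position: [0.5571, 0.0534, 0.0182]
tool_rot: [[0.159, -0.003, 0.987], [-0.987, 0.0, 0.159], [-0.001, -1.0, -0.002]]
ft_force: [-0.9, 0.2, -0.8]
grip_width: 0.043
```

View pics/s10.png

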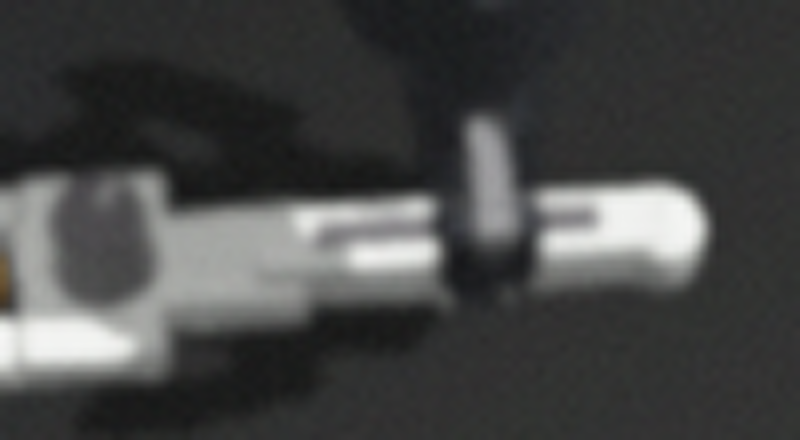

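The fingers straddle the handle, crop (490,200). I'll lower 6 mm more, narrow the opening and sweep the first 30° of arc at half speed.

```bash
python3 -m pendant '[[[0,0,-0.2],0,0.4],[[0,0,0],0,0.33],[[0,0,0],0,0.33],[[0,0,0],0,0.33]]'
python3 -m pendant '[[[0.22,0.03,0],-0.5,0.33],[[0.22,0.03,0],-0.5,0.33],[[0.22,0.01,0],-0.5,0.33],[[0.22,0.01,0],-0.5,0.33],[[0.22,-0.01,0],-0.5,0.33],[[0.22,-0.01,0],-0.5,0.33],[[0.22,-0.03,0],-0.5,0.33],[[0.22,-0.03,0],-0.5,0.33],[[0.22,-0.05,0],-0.5,0.33],[[0.22,-0.05,0],-0.5,0.33],[[0.21,-0.07,0],-0.5,0.33],[[0.21,-0.07,0],-0.5,0.33]]'
python3 -m pendant '[[[0,0,0],0,0.33],[[0,0,0],0,0.33]]'
python3 - <<'E'
from h import *
print(env.observe()['wrist_torque'])
snap('scene','s11',(235,150,365,250),6);snap('top','t11')
E
```

```text
time_s: 11.37
position: [0.5581, 0.0533, 0.014]
tool_rot: [[0.159, 0.0, 0.987], [-0.987, -0.0, 0.159], [0.0, -1.0, 0.0]]
ft_force: [0.8, 0.2, -0.3]
grip_width: 0.0276
time_s: 12.37
position: [0.6361, 0.0461, 0.0139]
tool_rot: [[-0.357, -0.002, 0.934], [-0.934, 0.0, -0.357], [0.001, -1.0, -0.002]]
ft_force: [-3.8, -0.7, -0.0]
grip_width: 0.028
time_s: 12.53
position: [0.6366, 0.0461, 0.0139]
tool_rot: [[-0.355, 0.0, 0.935], [-0.935, -0.0, -0.355], [-0.0, -1.0, 0.0]]
ft_force: [0.2, -0.4, -0.2]
grip_width: 0.0282
[-0.00390574  0.00513719 -0.0161717 ]
```

View pics/s11.png

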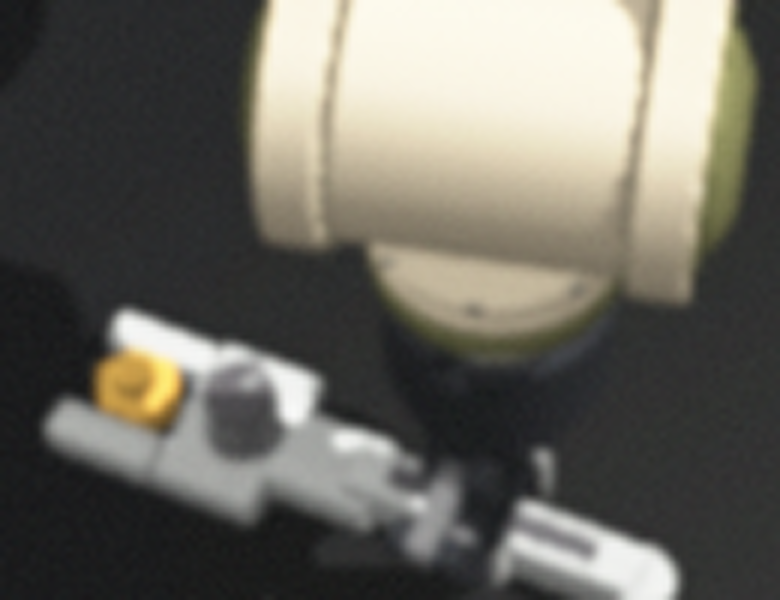

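View pics/t11.png

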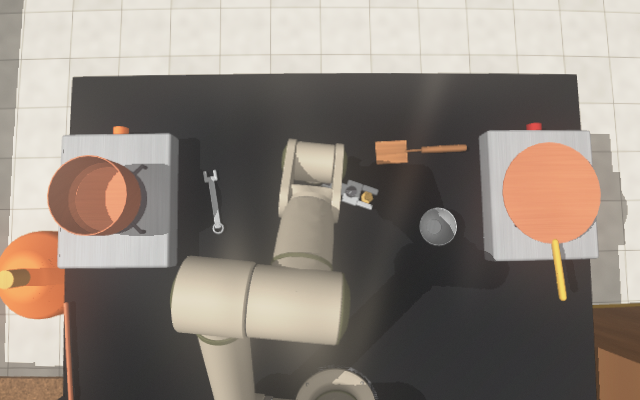

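The wrench swings with the nut and the jaws are still snug. I'll do the next 12.5°, then measure.

```bash
python3 -m pendant '[[[0.21,-0.09,0],-0.5,0.33],[[0.21,-0.09,0],-0.5,0.33],[[0.2,-0.1,0],-0.5,0.33],[[0.2,-0.1,0],-0.5,0.33],[[0.19,-0.12,0],-0.5,0.33],[[0,0,0],0,0.33],[[0,0,0],0,0.33]]'
python3 - <<'E'
from h import *
snap('scene','s12',(235,150,365,250),6)
im,d=snap('top','t12',(335,160,390,215),12)
E
```

```text
time_s: 13.22
position: [0.6667, 0.0312, 0.0138]
tool_rot: [[-0.548, 0.0, 0.836], [-0.836, -0.0, -0.548], [-0.0, -1.0, 0.0]]
ft_force: [0.5, -0.2, 0.4]
grip_width: 0.0282
```

View pics/s12.png

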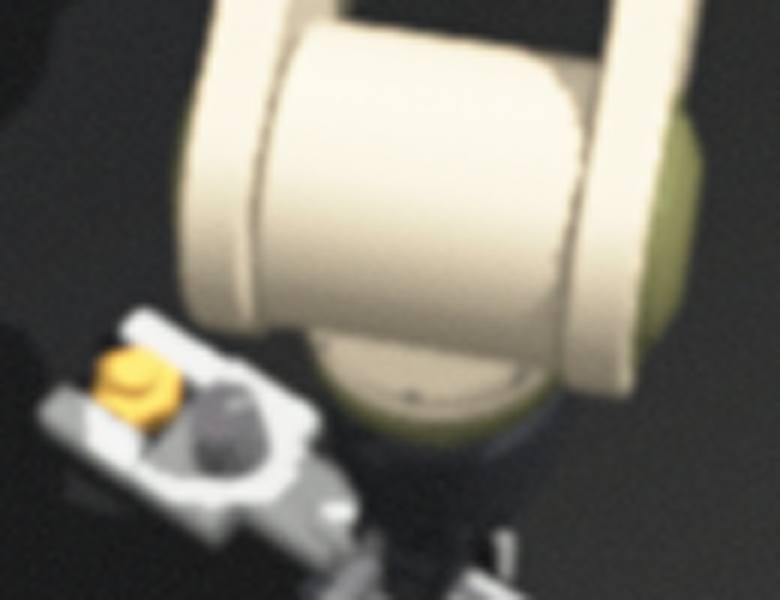

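View pics/t12.png

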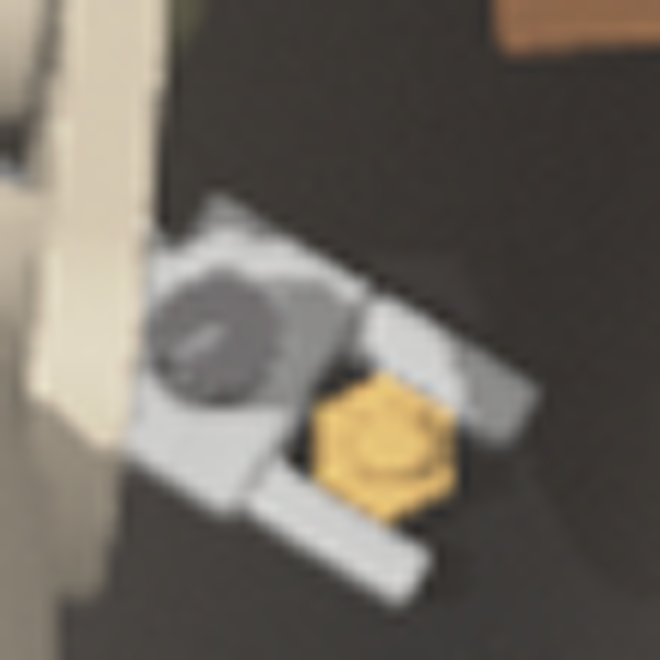

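```bash
cat > m.py <<'E'
from h import *
import sys
def wheel(n,f,box):
    d=np.load('pics/%s.npz'%f)['d']
    c=env.camera_model(n);K=np.array(c['camera_matrix']);D=np.array(c['dist_coeffs']);R=np.array(c['R']);t=np.array(c['t'])
    u,v=np.meshgrid(np.arange(box[0],box[2]),np.arange(box[1],box[3]))
    uv=np.stack([u,v],-1).reshape(-1,1,2).astype(float)
    nn=cv2.undistortPoints(uv,K,D)[:,0]
    P=(np.c_[nn,np.ones(len(nn))]*d[v.ravel(),u.ravel()][:,None]-t)@R
    Q=P[(P[:,2]>.036)&(P[:,2]<.056)]
    return Q[:,:2].mean(0),(Q[:,:2].min(0)+Q[:,:2].max(0))/2,len(Q)
E
python3 - <<'E'
from m import *
for f,b in(('t0',(335,185,362,215)),('t12',(347,178,360,197))):
    print(wheel('top',f,b))
for f,b in(('s0',(262,190,295,225)),('s12',(264,210,283,232))):
    print(wheel('scene',f,b))
# jaw edge angle in t12
def p(u,z):return px2w('top',(335+u[0]/12,160+u[1]/12),z)
for a,b in(((275,465),(430,550)),((375,305),(540,390)),((255,510),(405,605)),((370,325),(500,440))):
    v=p(b,.016)-p(a,.016);print(np.degrees(np.arctan2(v[1],v[0])))
E
```

```text
(array([ 0.57512981, -0.05268283]), array([ 0.57498106, -0.05323245]), 86)
(array([ 0.60773221, -0.05958584]), array([ 0.60778989, -0.05954022]), 89)
(array([ 0.5764191 , -0.04908594]), array([ 0.57464208, -0.04990255]), 123)
(array([ 0.60872207, -0.05604056]), array([ 0.60779419, -0.05633717]), 125)
-119.74332440157738
-118.25674705597046
-123.37256542883262
-132.66431268551108
```

Wheel displacement and tool geometry both give about 41° of swing. I'll do 3.8° more, then clear the fingers and measure.

```bash
python3 -m pendant '[[[0.14,-0.1,0],-0.38,0.33],[[0.14,-0.09,0],-0.38,0.33],[[0,0,0],0,0.33],[[0,0,0],0,0.33],[[0,0,0],0,0.45],[[0,0,0],0,0.45],[[0,0,0.4],0,0.45],[[0,0,0.8],0,0.45],[[0,0,0.9],0,0.45],[[0,0,0.9],0,0.45],[[0,0,0.5],0,0.45]]'
python3 -m pendant '[[[-0.9,0,0.3],0,0.45],[[-0.9,0,0.3],0,0.45],[[-0.9,0,0.3],0,0.45],[[-0.9,0,0.3],0,0.45],[[-0.9,0,0.3],0,0.45],[[-0.9,0,0.3],0,0.45],[[-0.9,0,0],0,0.45],[[-0.9,0,0],0,0.45],[[-0.9,0,0],0,0.45]]'
python3 - <<'E'
from h import *
snap('scene','s13',(235,150,365,250),6)
im,d=snap('top','t13',(280,140,390,220),7)
save(im,'t13f')
E
```

```text
time_s: 14.23
position: [0.6761, 0.0254, 0.1234]
tool_rot: [[-0.603, 0.005, 0.798], [-0.798, -0.001, -0.603], [-0.003, -1.0, 0.005]]
ft_force: [-0.2, 0.1, -0.2]
grip_width: 0.0385
time_s: 14.98
position: [0.4309, 0.0255, 0.1738]
tool_rot: [[-0.603, 0.002, 0.798], [-0.798, -0.0, -0.603], [-0.001, -1.0, 0.002]]
ft_force: [-0.1, -0.7, 0.4]
grip_width: 0.0386
```

View pics/t13.png

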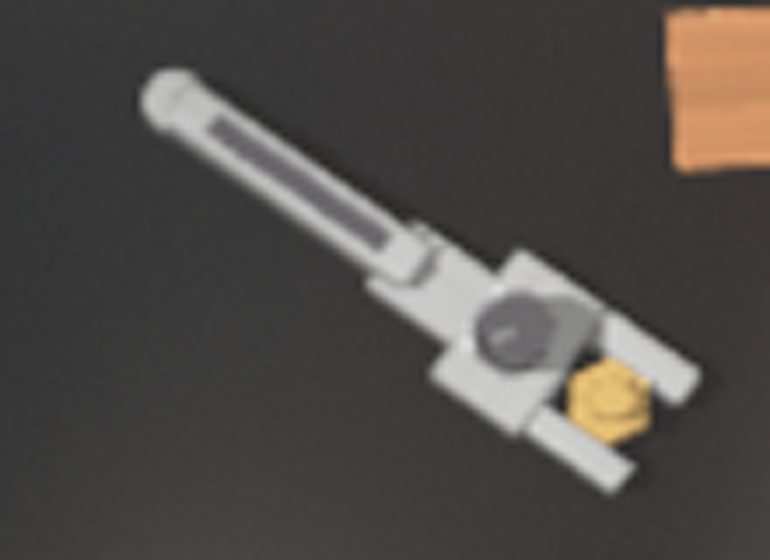

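View pics/s13.png

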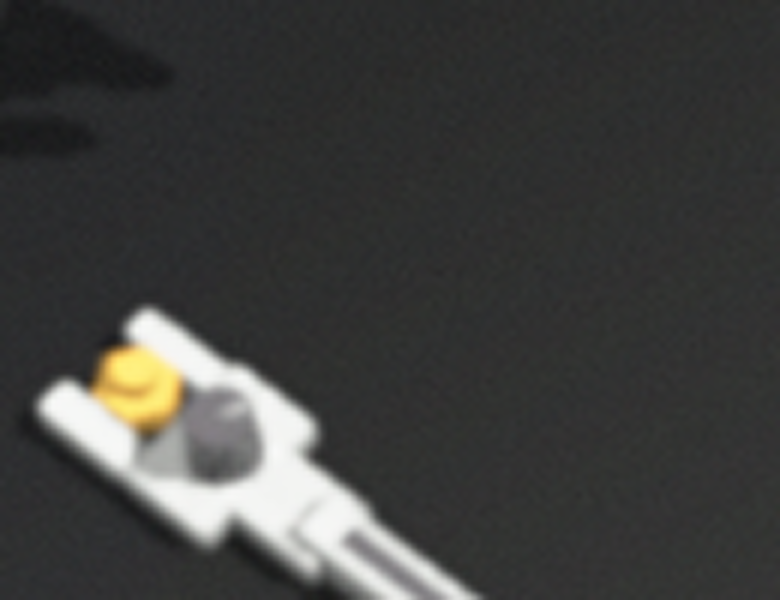

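Run:
```python
from m import *
def pts(f):
    z=np.load('pics/%s.npz'%f);d=z['d'];im=z['im']
    c=env.camera_model('top');K=np.array(c['camera_matrix']);D=np.array(c['dist_coeffs']);R=np.array(c['R']);t=np.array(c['t'])
    u,v=np.meshgrid(np.arange(282,388),np.arange(145,222))
    uv=np.stack([u,v],-1).reshape(-1,1,2).astype(float)
    nn=cv2.undistortPoints(uv,K,D)[:,0]
    P=(np.c_[nn,np.ones(len(nn))]*d[v.ravel(),u.ravel()][:,None]-t)@R
    o=-R.T@t
    # handle: 95..205mm from nut, project by pixel to z
    col=im[v.ravel(),u.ravel()].astype(int).sum(1)
    return P,col
nut=np.array([.583,-.0985])
for f,a0 in(('t0',99.5),('t13',54.5)):
    P,_=pts(f)
    a=np.radians(a0)
    for it in range(5):
        e=np.array([np.cos(a),np.sin(a)]);n=np.array([-e[1],e[0]])
        r=P[:,:2]-nut;s=r@e;l=r@n
        m=(P[:,2]>.014)&(P[:,2]<.035)&(s>.1)&(s<.215)&(abs(l)<.03)
        k=np.polyfit(s[m],l[m],1);a+=np.arctan(k[0])
    print(f,np.degrees(a),k[1],m.sum())
print(wheel('top','t0',(335,185,362,215)),wheel('top','t13',(345,178,362,197)))
def p(x,y,o):return px2w('top',(280+x/7,o+y/7),.024)[:2]
A=p(132,310,165)-p(340,272,165);B=p(215,125,140)-p(385,245,140)
print([np.degrees(np.arctan2(v[1],v[0])) for v in(A,B)])
# bystanders: image difference
a=np.load('pics/t0.npz')['im'].astype(int);b=np.load('pics/t13.npz')['im'].astype(int)
for nme,bx in(('spanner',(200,165,230,240)),('tumbler',(197,265,235,300)),('davara',(415,205,460,250)),('spatula',(370,135,470,168))):
    D=abs(a-b)[bx[1]:bx[3],bx[0]:bx[2]].sum(2);print(nme,D.mean(),D.max())
```

```text
t0 98.887906530493 0.0016127676950232618 341
t13 54.16333777317698 -0.00031380158046023185 342
(array([ 0.57512981, -0.05268283]), array([ 0.57498106, -0.05323245]), 86) (array([ 0.6103128 , -0.06154071]), array([ 0.6105702 , -0.06253222]), 86)
[np.float64(99.48396380370446), np.float64(53.66489769429443)]
spanner 2.362222222222222 11
tumbler 5.806015037593985 29
davara 28.680987654320987 240
spatula 2.2190909090909092 11
```

View pics/t13f.png

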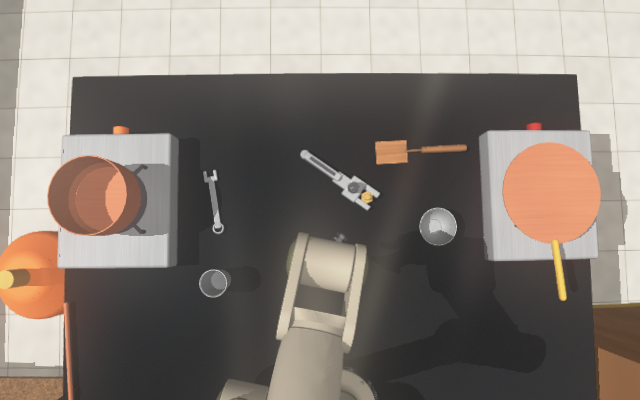

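Run:
```python
from h import *
im=np.load('pics/t13.npz')['im'];save(im,'t13n',(352,183,384,212),20)
s=env.observe();print(s['time_s'])
```

```text
15.0833
```

View pics/t13n.png

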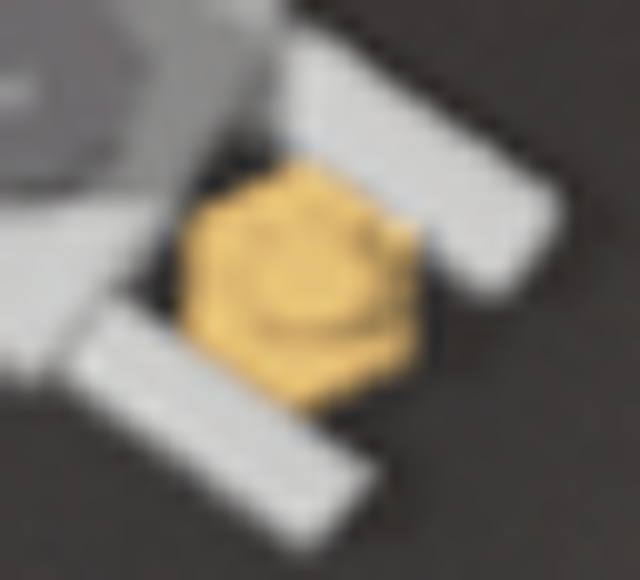

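Both jaws are in contact with the nut. I'll check the nut's own turn by fitting a hexagonal prism to its silhouette before and after.

Run:
```python
from h import *
from scipy.optimize import minimize
x0,y0,x1,y1=352,183,384,212;S=16
def fit(cam,f,box):
    x0,y0,x1,y1=box
    im=np.load('pics/%s.npz'%f)['im'].astype(float)[y0:y1,x0:x1]
    g=np.clip((im[:,:,0]-im[:,:,2])/100,0,1)
    c=env.camera_model(cam);K=np.array(c['camera_matrix']);D=np.array(c['dist_coeffs']);rv=cv2.Rodrigues(np.array(c['R']))[0];t=np.array(c['t'])
    def ren(a,x,y):
        th=np.radians(a)+np.arange(6)*np.pi/3;r=.01732
        V=np.array([[x+r*np.cos(q),y+r*np.sin(q),z] for z in(.004,.018) for q in th])
        th=np.linspace(0,6.283,24)
        W=np.array([[x+.0085*np.cos(q),y+.0085*np.sin(q),.028] for q in th])
        m=np.zeros(((y1-y0)*S,(x1-x0)*S),np.float32)
        for X in(V,W):
            p=cv2.projectPoints(X,rv,t,K,D)[0][:,0]
            p=(p-[x0-.5,y0-.5])*S
            h=cv2.convexHull(p.astype(np.float32)).astype(int)
            cv2.fillConvexPoly(m,h,1.0)
        m=cv2.GaussianBlur(m,(0,0),S*.5)
        return cv2.resize(m,(x1-x0,y1-y0),interpolation=cv2.INTER_AREA)
    def best(a):
        def cost(p):
            m=ren(a,p[0]/1e3,p[1]/1e3).ravel();k=np.vdot(m,g)/np.vdot(m,m);return ((g.ravel()-k*m)**2).sum()
        r=minimize(cost,[583,-99],method='Nelder-Mead',options=dict(initial_simplex=[[583,-99],[586,-99],[583,-96]],maxiter=40));return r.fun,r.x
    R=[(a,)+best(a) for a in range(0,60,3)]
    b=min(R,key=lambda q:q[1]);print(cam,f,b[0],b[2].round(1),[round(q[1],2) for q in R])
fit('top','t0',(352,183,384,212));fit('top','t8',(352,183,384,212));fit('top','t13',(352,183,384,212))
fit('scene','s0',(242,198,272,222));fit('scene','s8',(242,198,272,222));fit('scene','s13',(242,198,272,222))
```

```text
top t0 42 [582.8 -99.6] [np.float64(4.28), np.float64(4.61), np.float64(4.86), np.float64(4.98), np.float64(5.0), np.float64(4.85), np.float64(4.6), np.float64(4.25), np.float64(3.84), np.float64(3.4), np.float64(2.93), np.float64(2.54), np.float64(2.24), np.float64(2.05), np.float64(2.03), np.float64(2.25), np.float64(2.5), np.float64(2.95), np.float64(3.37), np.float64(3.89)]
top t8 39 [583.5 -99.6] [np.float64(4.83), np.float64(5.01), np.float64(5.16), np.float64(5.24), np.float64(5.25), np.float64(5.2), np.float64(5.04), np.float64(4.81), np.float64(4.56), np.float64(4.27), np.float64(3.99), np.float64(3.74), np.float64(3.59), np.float64(3.51), np.float64(3.55), np.float64(3.65), np.float64(3.85), np.float64(4.08), np.float64(4.35), np.float64(4.61)]
top t13 54 [583.1 -99.6] [np.float64(2.62), np.float64(3.1), np.float64(3.53), np.float64(3.95), np.float64(4.42), np.float64(4.77), np.float64(5.04), np.float64(5.18), np.float64(5.21), np.float64(5.13), np.float64(4.97), np.float64(4.62), np.float64(4.3), np.float64(3.81), np.float64(3.36), np.float64(2.96), np.float64(2.54), np.fl
[... 537 characters left out ...]
(12.02), np.float64(12.5), np.float64(13.11), np.float64(13.87), np.float64(14.18), np.float64(13.94), np.float64(12.82), np.float64(12.28), np.float64(11.86), np.float64(11.46), np.float64(10.95), np.float64(10.91), np.float64(10.72), np.float64(10.56), np.float64(10.56), np.float64(10.58), np.float64(10.6)]
scene s13 45 [580.7 -98. ] [np.float64(8.1), np.float64(8.59), np.float64(9.09), np.float64(9.65), np.float64(10.05), np.float64(10.4), np.float64(10.68), np.float64(10.37), np.float64(9.74), np.float64(8.92), np.float64(8.07), np.float64(7.27), np.float64(6.94), np.float64(6.63), np.float64(6.51), np.float64(6.37), np.float64(6.52), np.float64(6.79), np.float64(6.96), np.float64(7.51)]
```

The silhouette fit gives a nut turn of about 45–47°, in line with the wrench's 44.7–45.8°. The arm is clear of everything, so I'll hand in.

```bash
python3 -c "
from rig import env
print(env.close_job())"
```

```text
the job is handed in; nothing more can be done
None
```

I closed the wrench on the nut, swung the handle clockwise to tighten it by about 45°, and handed the job in at about 15 s of the 50 s allowed.

- **Jaws:** I turned the adjusting wheel clockwise with the gripper. I turned the gripper 87°, and over the last 12° the wrist torque climbed from 0.12 to 0.47 N m. The top view then showed both jaws touching the nut, with a gap of about 30 mm.
- **Nut turn:** I pushed the handle round with the fingers straddling it. The handle fit gives 44.7° of swing and the slot in the handle 45.8°. The nut's outline in the top view gives about 45–47°.
- **Final state:** The wrench lies flat on the nut with both jaws still against it. The arm is backed off and touching nothing.
- **Kitchen things:** The spanner, spatula and tumbler look unchanged in the top view. The davara's pixels differ there, but it sits at the same place, so I put that down to shadow and reflection.

Two checks were weak. The nut fit in the scene camera was too coarse to confirm the angle. The wrist torque was also offset and drifting early in the wheel turn, so the snug fit rests on the later torque rise and the pictures.

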